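# Load the thermo-shaker and lift its transport lock off the ball

## Task

Set the twelve-well aluminium tube block flat and square, all the way down, into the shallow rectangular pocket on the thermo-shaker, without dropping it, and let go of it. Then free the platform: pull the spring latch of the locking arm sideways by its upright tab and, with it pulled, lift the arm so that its coupler comes off the ball stud and is about 6 cm up. Finish while still holding the arm up there with the gripper, as it falls back if let go, and leave everything else on the bench alone.

Things in the scene. Friction and masses are not known exactly. Their poses are not given: they have to be found in the camera images.
- tube_block_center (a point): Centre (half-way up) of the loose tube block to load: plain aluminium, 70 mm (its x) by 50 mm (its y) by 54 mm high, 0.28 to 0.56 kg, with twelve (4 by 3) dark wells of 12 mm in its top. It stands upright on the bench left of the shaker, nearer or farther than the spare block. Turned by half a turn it fits the pocket as well.
- tube_block: The same tube block; this origin is the centre of its underside.
- shaker: Thermo-shaker, fixed: cream housing 260 (x) by 240 (y) mm, 66 mm high, with a dark platform 220 by 220 mm on it, its top 84 mm above the bench. Origin: centre of its underside. x points from its front (robot side) to its back, y to its left, z up. Pocket on the left half, locking arm on the right half.
- pocket (a point): Centre of the pocket's floor, 84 mm above the bench, axes as the shaker's. The pocket is a frame of inner size 74 mm along x by 54 mm along y (2 mm play each side of the block, whose long side goes along x), with aluminium walls 7 mm thick and 10 mm high whose top 4 mm flare outwards by 3 mm as a lead-in: 44 mm of the seated block stand above the rim.
- hinge_point (a point): Point on the locking arm's hinge axis, 122 mm above the bench at the front right of the shaker, 115 mm to the right (-y) of the pocket's centre line. Axes as the shaker's: the arm turns about y and lies along x towards the back.
- tongue: The locking arm: aluminium bar 20 mm wide ending in a coupler, a 48 by 44 mm box that sits over a 26 mm steel ball stud 175 mm from the hinge; it carries the latch. Origin on the hinge axis, x along the arm towards the coupler.
- latch_tab (a point): Centre of the upright steel tab of the spring latch, above the coupler: 12 mm thick along y (grasp across this), 26 mm along x, 44 mm high. Its foot, 22 mm below, is a slide plate 54 mm wide (y). At the start it is 161 mm above the bench, 175 mm along the arm from the hinge and 39 mm above it; it turns with the arm. Fingers are free around it down to the plate. Axes as the arm's.
- latch (a joint): Travel of the latch in m: 0 locked (pawl under the ball's flat underside), growing as the tab slides towards -y (the shaker's right, away from the pocket). The ball is free from about 10 mm; stop at 16 mm. A spring pulls back with 6 N at 0, 11 N at 16 mm. While locked the arm lifts only some 2 mm.
- lock_arm (a joint): Angle of the locking arm in rad: 0 down on the ball, growing as the coupler goes up; stop at 0.7. Coupler up 60 mm is 0.35 rad. The moving parts weigh 0.38 to 0.57 kg and fall back from any angle if let go. Once the arm is above 0.1 rad the latch may spring back without harm.
- spare_block: Bystander, to be left alone: a smaller aluminium block, 50 by 50 by 38 mm high, with four wells of 17 mm; origin at the centre of its underside. It does not belong in the pocket.
- wash_bottle: Bystander, to be left alone: white plastic bottle, 64 mm across, 170 mm high; origin under its centre.
- beaker: Bystander, to be left alone: glass beaker, 72 mm across, 90 mm high; origin under its centre.
- tip_box: Bystander, to be left alone: clear box with grey lid, 87 by 124 by 65 mm high; origin under its centre.
- tube_rack: Bystander, to be left alone: white rack with capped tubes, 60 by 200 mm, 80 mm high; origin under its centre.
- caddy: Bystander, to be left alone: empty orange tray, 150 by 200 mm, 70 mm high; origin under its centre.
- reagent_jar: Bystander, to be left alone: brown glass jar, 60 mm across, 75 mm high; origin under its centre.

How it is judged (in metres and radians):
On the way, in this order (a step that is already met when the one before it is completed fails the run):
1. the tube block lies flat and square in the pocket, let go, with the arm still locked down on the ball (horizontal distance between tube_block_center and pocket below 0.005 m and z of tube_block_center in the frame of pocket below 0.0295 m and angle between tube_block_center's own z axis and vertical below 0.05 rad and angle between the x axis of tube_block_center and the x axis of pocket, either way round below 0.08 rad and contact force between the fingers and tube_block below 0.05 N and value of joint lock_arm below 0.04 rad), for 0.2 s.
2. the latch is pulled at least 9 mm sideways while the arm is still down on the ball (value of joint latch above 0.009 m and value of joint lock_arm below 0.06 rad), for 0.05 s.
3. the arm is held raised by the gripper (value of joint lock_arm above 0.25 rad and contact force between the fingers and tongue above 0.5 N), for 0.3 s.
At the end, for the whole second after the job is handed in: Fingers alone hold the arm still, 0.25 to 0.48 rad up (coupler 43 to 81 mm). Tube block, untouched, in the pocket: centre within 5 mm, bottom within 2.5 mm of its floor, tilt under 0.05 rad, sides within 0.08 rad. Other loose things within 30 mm of their start (all of step 3 and horizontal distance between tube_block_center and pocket below 0.005 m and z of tube_block_center in the frame of pocket below 0.0295 m and angle between tube_block_center's own z axis and vertical below 0.05 rad and angle between the x axis of tube_block_center and the x axis of pocket, either way round below 0.08 rad and contact force between each of the fingers, tongue and tube_block below 0.05 N and value of joint lock_arm below 0.48 rad and velocity of joint lock_arm between -0.1 and 0.1 rad/s and linear speed of tube_block below 0.02 m/s and distance of each of spare_block, wash_bottle, beaker, tip_box, tube_rack, caddy, reagent_jar from where it was at the start of the episode below 0.03 m); the arm keeps its last pose, push and grip.
It fails at once if the tube block is let go more than 10 mm above the pocket's rim, over the pocket (horizontal distance between tube_block_center and pocket below 0.04 m and z of tube_block_center in the frame of pocket above 0.047 m and contact force between the fingers and tube_block below 0.02 N).
It fails at once if another loose thing is pushed away or knocked over (distance of any of spare_block, wash_bottle, beaker, tip_box, tube_rack, caddy, reagent_jar from where it was at the start of the episode above 0.05 m or angle between any of spare_block, wash_bottle, beaker, tip_box, tube_rack, caddy, reagent_jar's own z axis and vertical above 0.6 rad).
It also fails if it takes over 61 s, if anything falls off the work surface, if the arm or the gripper's body presses on something with over 40 N, if the wrist force passes 120 N, or if a joint passes its speed limit or range.

## Robot

A 6-joint arm with a two-finger parallel gripper is mounted at the origin on the work surface. World frame = base frame: x ahead of the robot, y to its left, z up, the work surface at z = 0. Lengths are in m, angles in degrees, forces in N, time in s.
With the tool pointing down it reaches from about 0.325 to 1 m from the base axis. Payload 5.1 kg.
Tool frame: the origin (TCP) lies at the very end of the fingers, on their centre line; the grasp point (between the pads) lies 19 mm behind it; z points along the fingers, y is the direction in which the jaws open and shut (so a half turn about z gives the same grasp; the last joint's range is limited). The gripper opens to 85 mm and grips with 20 to 120 N. Pads are 22 mm wide; open, the fingers measure 114 mm over their backs; the gripper's body (76 mm by 85 mm) begins 54 mm behind the grasp point. The pads swing forward as they close: fully open they stand 13 mm farther back than shut.
Start: joints at [-4.733, 7.093, 94.555, -0, 78.352, -4.733], TCP at [0.65, -0, 0.231] pointing down, gripper open.
Joint ranges: [-149.61, 149.61], [-58.7, 133.49], [1.44, 155.28], [-77.14, 257.14], [18.33, 153.61], [-166.67, 166.67]. Speed limits (degrees/s): [147.25, 147.25, 180, 180, 180, 180].

## Interface

Orientations are given as [roll, pitch, yaw] about the fixed x, y, z axes, in that order (R = Rz(yaw) Ry(pitch) Rx(roll)).
In Python, from cell import arm gives the robot as it stands.
- The arm moves only by the tool apply_moves, never from a script. Its argument "moves" is a list of rows, each a list of 5 numbers: the shift along the tool's x, y, z in cm, then the turn about the tool's z in rad, then the gripper command: -1 is fully open, 1 is shut, values between are in proportion. In form: [[dx, dy, dz, roll, claw], ...]. A call has exactly 5 rows; each row is the pose to reach, as a shift and turn from the pose commanded when the call began, along the tool's axes at that moment; what a row does not reach only later rows make up. A row lasts 1/10 s, in which the tool goes at most 50 mm and 8.59 degrees, less where a joint would pass 70% of its speed; a pose out of reach is approached as far as the arm can. A call with a gripper value outside its range is refused whole. The fingers move at their own pace and stop on an object; "newtons" is the grip in N (left out, the last holds). Time passes only in rows, so rows that repeat a pose let the fingers close, or fill a call up. It gives the time, the measured TCP pose, the force and the opening at its end, in the units of the state.
- arm.state(): the state, without advancing time (a new reading comes with each control period).
- arm.camera(name): name is "scene" or "side" or "wrist"; returns a dict with "frame" (420x560x3 uint8, red, green, blue), "fovy" (degrees; the focal length in pixels is half the picture's height over the tangent of half this angle, whatever the lens; pixels are square), "cx", "cy" (the principal point, pixels), "extrinsics" (4x4, takes a point from camera to world coordinates); the wrist camera has in their place "tool_from_camera" (4x4, takes a point from camera to tool coordinates, whose origin is the TCP and whose axes are the flange's). Camera axes: x right, y down, z forward; pixel columns grow to the right and rows downward; lengths in m; the calibration is good to about 2 mm. The wrist camera is an equidistant fisheye: a pixel r from the principal point sees the ray r / f radians off the axis. A picture is of the moment at which its call begins: read the wrist's pose just before it. There is no depth.
- arm.finish_job(): hands the job in, once; it reports no verdict.
The state is a dict: "time_s": time; "joints": joint angles; "dq": joint speeds; "tau": joint torques, N m; "tcp_pos": TCP position; "eef_rot": TCP orientation; "ft_force": force on the tool from outside, world axes, zero at the start; "torque": the same for the moment, N m; "gripper_width": finger opening in m.
Only numpy, scipy, OpenCV 4.12 (cv2) and the standard library are available. Lean on these libraries where they do the work, as an engineer would, in place of code of your own. Each camera call takes 0.05 s, during which the arm holds its last target. There are 200 camera calls.

## Working session

There is one attempt and no reset: what is moved stays moved. The work goes in short steps, Python scripts to look and compute and a tool call to move; the robot and the scene stay as the last step left them, time stands still between calls to the robot, and variables do not carry over. Pictures are saved under pics/ and viewed, on a budget of 10 in all, crops included, one or two more only if the job needs it, and the job is handed in when it is done.

Besides the shell and the picture viewer there is one more tool, called after "Emit:" as name([rows], argument=value, ...), one row to a line, values as JSON. apply_moves: Moves the arm, as the interface text tells. Its arguments: {"type":"object","properties":{"moves":{"type":"array"},"newtons":{"type":"number"}},"required":["moves"]}

```bash
mkdir -p pics; ls; cat > h.py <<'E'
import numpy as np, cv2
from cell import arm
from scipy.spatial.transform import Rotation as R
def shot(n,tag):
    s=arm.state(); c=arm.camera(n); np.savez(f'{tag}.npz',s=np.r_[s['tcp_pos'],s['eef_rot']],**c)
    cv2.imwrite(f'pics/{tag}.png',c['frame'][...,::-1]); return c
def load(tag): return dict(np.load(f'{tag}.npz'))
def ray(c,u,v):
    f=210/np.tan(np.radians(float(c['fovy']))/2); x=(u-float(c['cx']))/f; y=(v-float(c['cy']))/f
    if 'extrinsics' in c: T=c['extrinsics']; d=np.array([x,y,1])
    else:
        r=np.hypot(x,y); d=np.array([x/r*np.sin(r),y/r*np.sin(r),np.cos(r)]) if r>0 else np.array([0,0,1.])
        M=np.eye(4); M[:3,:3]=R.from_euler('xyz',c['s'][3:],degrees=True).as_matrix(); M[:3,3]=c['s'][:3]
        T=M@c['tool_from_camera']
    return T[:3,3],T[:3,:3]@d
def onz(c,u,v,z):
    o,d=ray(c,u,v); return o+d*(z-o[2])/d[2]
E
python3 - <<'E'
from h import *
print(arm.state())
a=[shot(n,n+'0')['frame'] for n in('scene','wrist')]
c=load('wrist0');print(c['tool_from_camera'],c['fovy'],load('scene0')['extrinsics'])
cv2.imwrite('pics/a.png',np.hstack([cv2.resize(x,(400,300)) for x in a])[...,::-1])
E
```

```text
pics
{'time_s': 0.0, 'joints': array([-4.73367958e+00,  7.13111258e+00,  9.46340944e+01,  1.48803379e-03,
        7.83525482e+01, -4.73107703e+00]), 'dq': array([-0.04512398,  0.04339745, -0.02464089, -0.03311369, -0.01899436,
        0.02544349]), 'tau': array([ 3.96925461e-04, -4.23608243e+01, -3.65454090e+01,  2.94756808e-05,
        6.89593100e-03,  2.82237529e-06]), 'tcp_pos': array([6.49385479e-01, 1.69591308e-05, 2.30079818e-01]), 'eef_rot': array([-1.79882766e+02, -1.11641450e-02,  8.99970841e+01]), 'ft_force': array([ 0.81837158, -0.30237427,  0.64593303]), 'torque': array([-0.01239937, -0.02229065,  0.01666587]), 'gripper_width': 0.08567876964740685}
[[ 1.77164657e-03 -9.54527374e-01 -2.98118021e-01  7.51615392e-02]
 [ 9.99998430e-01  1.69923274e-03  5.02081756e-04  2.59999374e-04]
 [ 2.73211220e-05 -2.98118442e-01  9.54528886e-01 -1.42723360e-01]
 [ 0.00000000e+00  0.00000000e+00  0.00000000e+00  1.00000000e+00]] 65.70646984690485 [[ 0.7400068   0.53080023 -0.41308722  1.27337931]
 [ 0.67252076 -0.5745378   0.46649989 -0.76834526]
 [ 0.01028403 -0.62302282 -0.78213605  1.41615504]
 [ 0.          0.          0.          1.        ]]
```

View pics/scene0.png

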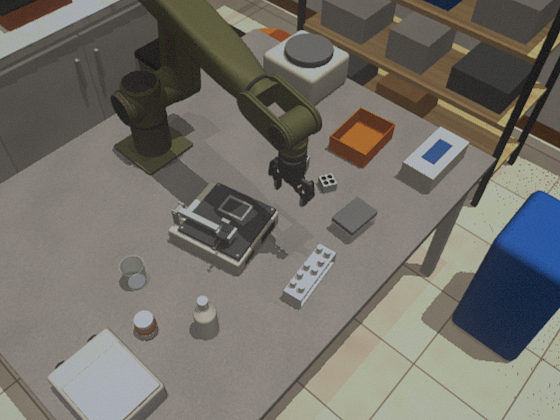

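View pics/wrist0.png

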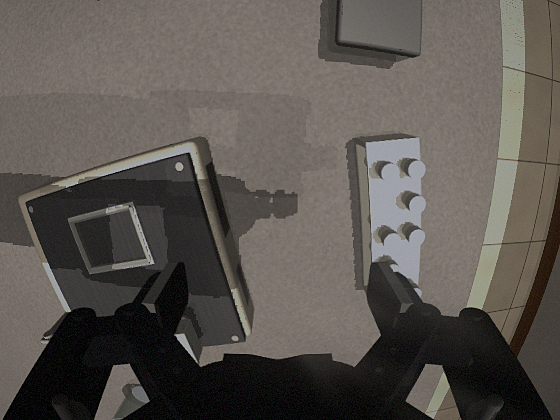

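The scene view shows the spare block at (327,182), the shaker at about (222,222) and its arm at (200,220). The tube block is probably hidden behind the gripper. The wrist view shows the pocket at about (110,238), the platform screws and the tube rack.

```bash
python3 - <<'E'
from h import *
s=load('scene0');w=load('wrist0')
for n,p,z in[('spare',(327,182),.038),('caddy',(362,137),.07),('rack',(310,275),.06),('pocket',(238,208),.09),('tab',(190,213),.16),('bottle',(205,318),.08),('tip',(435,158),.06),('grey',(355,218),.065),('beaker',(132,272),.05),('jar',(145,323),.04)]:
    print(n,onz(s,*p,z).round(3))
for p,z in[((110,238),.09),((180,167),.084),((235,338),.084),((30,210),.084),((395,200),.08),((375,30),.065)]: print(p,onz(w,*p,z).round(3))
shot('side','side0')
E
```

```text
spare [0.591 0.265 0.038]
caddy [0.564 0.491 0.07 ]
rack [ 0.792 -0.066  0.06 ]
pocket [ 0.481 -0.046  0.09 ]
tab [ 0.433 -0.193  0.16 ]
bottle [ 0.678 -0.372  0.08 ]
tip [0.806 0.589 0.06 ]
grey [0.763 0.187 0.065]
beaker [ 0.399 -0.406  0.05 ]
jar [ 0.549 -0.483  0.04 ]
(110, 238) [ 0.476 -0.048  0.09 ]
(180, 167) [0.559 0.023 0.084]
(235, 338) [ 0.601 -0.173  0.084]
(30, 210) [ 0.36  -0.02   0.084]
(395, 200) [ 0.765 -0.01   0.08 ]
(375, 30) [0.743 0.156 0.065]
```

View pics/side0.png

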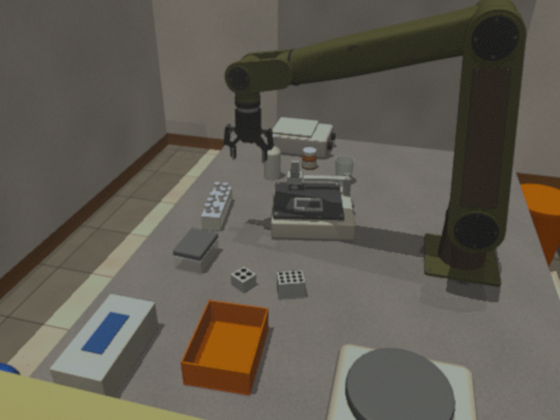

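The side view shows the tube block with twelve wells at about (291,280), the spare at (243,279), the shaker arm behind the pocket and its tab at about (295,170).

```bash
python3 - <<'E'
from h import *
s=load('side0')
for n,p,z in[('block',(291,277),.054),('bl',(278,274),.054),('br',(303,272),.054),('spare',(243,275),.038),('pocket',(309,204),.09),('tab',(295,172),.161)]: print(n,onz(s,*p,z).round(3))
E
```

```text
block [0.453 0.276 0.054]
bl [0.489 0.273 0.054]
br [0.427 0.248 0.054]
spare [0.584 0.283 0.038]
pocket [ 0.47  -0.047  0.09 ]
tab [ 0.533 -0.115  0.161]
```

Emit:
apply_moves([
  [4,-3,0,0,-1],
  [8,-6,0,0,-1],
  [12,-9,0,0,-1],
  [16,-12,0,0,-1],
  [20,-15,0,0,-1],
])

```text
time_s: 0.65
tcp_pos: [0.4984, 0.2011, 0.231]
eef_rot: [-180.0, -0.0, 90.0]
ft_force: [0.8, 0.8, -0.4]
gripper_width: 0.0854
```

Emit:
apply_moves([
  [4,-3,0,0,-1],
  [7,-5,0,0,-1],
  [7,-5,0,0,-1],
  [7,-5,0,0,-1],
  [7,-5,0,0,-1],
])

```text
time_s: 1.15
tcp_pos: [0.4505, 0.2693, 0.2311]
eef_rot: [-180.0, 0.0, 90.0]
ft_force: [0.9, 0.4, -0.8]
gripper_width: 0.0857
```

```bash
python3 - <<'E'
from h import *
shot('wrist','w1');print(load('w1')['s'])
E
```

```text
[ 4.50468554e-01  2.69256502e-01  2.31146731e-01 -1.79995547e+02
  2.87763528e-02  8.99510848e+01]
```

View pics/w1.png

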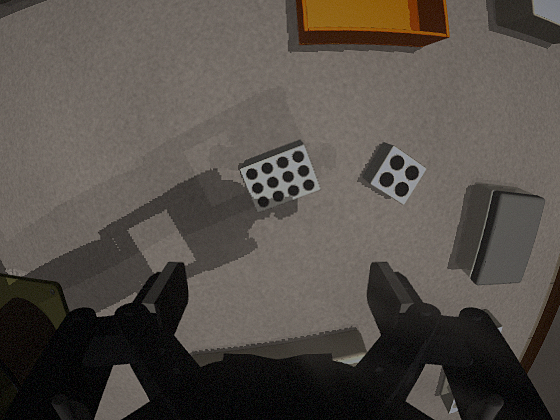

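The tube block top is at about (280,177), with a clear 4×3 well grid. The spare is at (398,175).

```bash
cat >> h.py <<'E'
def blockfit(c,box,z,thr=120):
    x0,y0,x1,y1=box; g=cv2.cvtColor(c['frame'],cv2.COLOR_RGB2GRAY)[y0:y1,x0:x1]
    m=(g>thr).astype(np.uint8); cs,_=cv2.findContours(m,cv2.RETR_EXTERNAL,cv2.CHAIN_APPROX_NONE)
    k=max(cs,key=cv2.contourArea)
    P=np.array([onz(c,u+x0,v+y0,z)[:2] for u,v in k[:,0]])
    r=cv2.minAreaRect((P*1000).astype(np.float32)); 
    ins=np.zeros_like(m); cv2.drawContours(ins,[cv2.convexHull(k)],-1,1,-1)
    n,l,st,ce=cv2.connectedComponentsWithStats(((g<70)&(ins>0)).astype(np.uint8))
    W=np.array([onz(c,ce[i][0]+x0,ce[i][1]+y0,z)[:2] for i in range(1,n) if st[i][4]>30])
    return r,W
E
python3 - <<'E'
from h import *
c=load('w1')
for b,z in[((235,135,325,215),.054),((365,140,430,208),.038)]:
    r,W=blockfit(c,b,z); print(r,len(W),W.mean(0).round(4))
    d=W-W.mean(0);u,s,v=np.linalg.svd(d);print(np.degrees(np.arctan2(v[0][1],v[0][0])))
E
```

```text
((453.90264892578125, 273.3507385253906), (69.30091857910156, 49.23424530029297), 21.180633544921875) 11 [0.4552 0.2752]
-171.77235760086316
((585.4259033203125, 274.9291076660156), (48.979103088378906, 49.55329132080078), 60.34085464477539) 4 [0.5855 0.2747]
-38.54151248005331
```

Emit:
apply_moves([
  [0.4,0.4,2,0.15,-1],
  [0.4,0.4,4,0.3,-1],
  [0.4,0.4,6,0.45,-1],
  [0.4,0.4,8,0.6,-1],
  [0.4,0.4,8,0.75,-1],
])

```text
time_s: 1.7
tcp_pos: [0.4529, 0.2717, 0.1474]
eef_rot: [-179.9, 0.4, 46.5]
ft_force: [0.0, -0.2, -0.5]
gripper_width: 0.0855
```

Emit:
apply_moves([
  [0,0,0,0.15,-1],
  [0,0,0,0.3,-1],
  [0,0,0,0.45,-1],
  [0,0,0,0.45,-1],
  [0,0,0,0.45,-1],
])

```text
time_s: 2.2
tcp_pos: [0.4546, 0.2732, 0.1512]
eef_rot: [180.0, 0.0, 21.3]
ft_force: [0.3, -0.1, 0.2]
gripper_width: 0.0855
```

```bash
python3 - <<'E'
from h import *
shot('wrist','w2');print(load('w2')['s'])
E
```

```text
[4.54573975e-01 2.73171774e-01 1.51242323e-01 1.79993967e+02
 9.73993599e-03 2.13300125e+01]
```

View pics/w2.png

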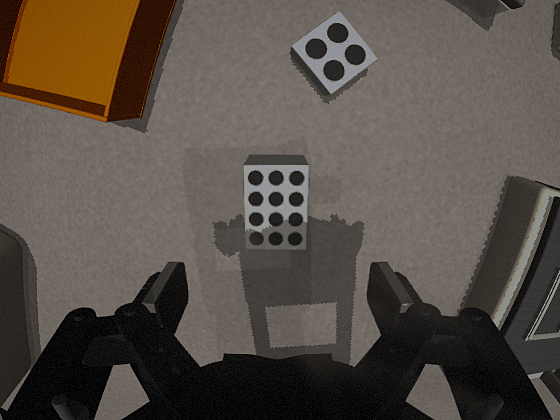

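The block is square to the gripper, top from (244,164) to (308,248).

```bash
python3 - <<'E'
from h import *
c=load('w2')
for t in(80,70,90): 
  r,W=blockfit(c,(235,150,320,255),.054,t); print(r,len(W),W.mean(0).round(4))
r,W=blockfit(c,(235,165,320,255),.054,60)
print([onz(c,u,v,.054).round(4) for u,v in((244,166),(308,164),(310,248),(245,250))])
print(np.mean([onz(c,u,v,.054) for u,v in((256,178),(297,178),(256,238.5),(296,238.5))],0))
E
```

```text
((459.3673095703125, 273.923583984375), (80.26973724365234, 66.12368774414062), 21.42717170715332) 15 [0.4542 0.2732]
((456.90936279296875, 273.7419738769531), (84.97862243652344, 67.58145904541016), 21.427169799804688) 16 [0.4522 0.2719]
((459.7593688964844, 274.09619140625), (79.41375732421875, 66.08879852294922), 21.427169799804688) 15 [0.4543 0.2732]
[array([0.4763, 0.3072, 0.054 ]), array([0.4952, 0.2631, 0.054 ]), array([0.4326, 0.2346, 0.054 ]), array([0.4116, 0.2832, 0.054 ])]
[0.45346157 0.27225766 0.054     ]
```

Emit:
apply_moves([
  [-0.1,0,3,0,-1],
  [-0.1,0,6,0,-1],
  [-0.1,0,9,0,-1],
  [-0.1,0,11.5,0,-1],
  [-0.1,0,12.9,0,-1],
])

```text
time_s: 2.75
tcp_pos: [0.4518, 0.2727, 0.0199]
eef_rot: [180.0, 0.2, 21.3]
ft_force: [-0.4, -0.6, 0.2]
gripper_width: 0.0849
```

Emit:
apply_moves([
  [0,0,0,0,-1],
  [0,0,0,0,1],
  [0,0,0,0,1],
  [0,0,0,0,1],
  [0,0,0,0,1],
], newtons=60)

```text
time_s: 3.25
tcp_pos: [0.4546, 0.2744, 0.0244]
eef_rot: [-180.0, -0.2, 21.2]
ft_force: [-0.4, 0.9, 4.9]
gripper_width: 0.0491
```

Emit:
apply_moves([
  [0,0,0,0,1],
  [0,0,0,0,1],
  [0,0,-1,0,1],
  [0,0,-2,0,1],
  [0,0,-3,0,1],
])

```text
time_s: 3.75
tcp_pos: [0.4525, 0.2733, 0.0526]
eef_rot: [180.0, 0.1, 21.2]
ft_force: [-0.0, -0.1, -3.1]
gripper_width: 0.0492
```

Emit:
apply_moves([
  [0,0,-4,0,1],
  [0,0,-8,0,1],
  [0,0,-12,0,1],
  [0,0,-16,0,1],
  [0,0,-20,0,1],
])

```text
time_s: 4.25
tcp_pos: [0.4524, 0.2733, 0.2542]
eef_rot: [180.0, 0.0, 21.2]
ft_force: [0.0, -0.2, -3.8]
gripper_width: 0.0489
```

Emit:
apply_moves([
  [-2,3.5,0,0,1],
  [-4,7,0,0,1],
  [-6,10.5,0,0,1],
  [-8,14,0,0,1],
  [-10,17.5,0,0,1],
])

```text
time_s: 4.75
tcp_pos: [0.4223, 0.0729, 0.2526]
eef_rot: [180.0, -0.0, 21.3]
ft_force: [1.4, -0.2, -3.1]
gripper_width: 0.0488
```

Emit:
apply_moves([
  [-2,3.5,0,0,1],
  [-4,7,0,0,1],
  [-6,10,0,0.08,1],
  [-6.6,11.5,0,0.16,1],
  [-6.6,11.5,0,0.16,1],
])

```text
time_s: 5.25
tcp_pos: [0.4028, -0.0585, 0.2526]
eef_rot: [180.0, -0.0, 11.8]
ft_force: [-0.5, -0.2, -3.3]
gripper_width: 0.0489
```

Emit:
apply_moves([
  [0,0,0,0,1],
  [0,0,0,0,1],
  [0,0,0,0,1],
  [0,0,0,0,1],
  [0,0,0,0,1],
])

```text
time_s: 5.75
tcp_pos: [0.4035, -0.0563, 0.2523]
eef_rot: [-180.0, 0.0, 12.2]
ft_force: [-0.7, 0.3, -3.4]
gripper_width: 0.0494
```

```bash
python3 - <<'E'
from h import *
shot('wrist','w3');print(load('w3')['s'])
E
```

```text
[ 4.03474909e-01 -5.63003730e-02  2.52267804e-01 -1.79992915e+02
  8.57208459e-03  1.21569405e+01]
```

View pics/w3.png

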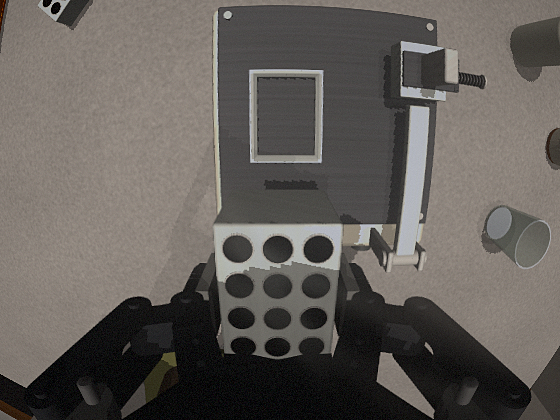

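The pocket rim's outer corners are near (249,71), (322,69), (323,162) and (250,163). The held block is at (277,290), and the tab top is at about (452,66). The hinge axle is near (400,262).

```bash
python3 - <<'E'
from h import *
c=load('w3'); g=cv2.cvtColor(c['frame'],cv2.COLOR_RGB2GRAY)
x0,y0=235,60; sub=g[y0:175,x0:335]
m=(sub>115).astype(np.uint8); cs,h=cv2.findContours(m,cv2.RETR_CCOMP,cv2.CHAIN_APPROX_NONE)
for k in sorted(cs,key=cv2.contourArea)[-2:]:
    P=np.array([onz(c,u+x0,v+y0,.094)[:2] for u,v in k[:,0]])*1000
    r=cv2.minAreaRect(P.astype(np.float32)); print(r, cv2.boundingRect(k))
for z in(.094,.09): print(z,[onz(c,u,v,z)[:2].round(4).tolist() for u,v in((249,71),(322,69),(323,162),(250,163))])
# block in tool
s=c['s'].copy(); c2=dict(c); c2['s']=np.r_[0,0,0,180,0,0]
for z in(.032,): 
  for p in [(237,249),(277,249),(318,248),(236,286),(276,286),(316,286),(235,318),(275,319),(315,320),(216,224),(340,224)]: print(p,(onz(c2,*p,z)*1000).round(1))
for p in[(444,50),(458,50),(444,82),(458,82)]: print('tab',onz(c,*p,.183).round(4))
print('screws',onz(c,228,15,.085).round(4),onz(c,430,27,.085).round(4))
print('hinge',onz(c,400,262,.122).round(4),'armaxis',onz(c,418,108,.13).round(4),onz(c,405,250,.13).round(4))
E
```

```text
((473.54876708984375, -50.219173431396484), (77.3621597290039, 55.78541946411133), 12.826626777648926) (20, 13, 62, 84)
((472.7397155761719, -50.46121597290039), (86.94953918457031, 67.7169418334961), 12.235722541809082) (14, 9, 75, 94)
0.094 [[0.5064, -0.009], [0.5228, -0.0733], [0.438, -0.0941], [0.4223, -0.0273]]
0.09 [[0.5067, -0.0085], [0.5234, -0.0737], [0.4375, -0.0948], [0.4216, -0.0271]]
(237, 249) [24.7 14.  32. ]
(277, 249) [24.8 -1.1 32. ]
(318, 248) [ 25.2 -16.5  32. ]
(236, 286) [ 8.4 15.2 32. ]
(276, 286) [ 8.6 -0.7 32. ]
(316, 286) [  8.4 -16.6  32. ]
(235, 318) [-7.7 16.6 32. ]
(275, 319) [-7.9 -0.3 32. ]
(315, 320) [ -8.7 -17.2  32. ]
(216, 224) [34.7 21.4 32. ]
(340, 224) [ 34.8 -24.2  32. ]
tab [ 0.5496 -0.1447  0.183 ]
tab [ 0.554 -0.156  0.183]
tab [ 0.5268 -0.1498  0.183 ]
tab [ 0.5309 -0.161   0.183 ]
screws [0.5585 0.0237 0.085 ] [ 0.6011 -0.1721  0.085 ]
hinge [ 0.3641 -0.1905  0.122 ] armaxis [ 0.5086 -0.1577  0.13  ] [ 0.3804 -0.1866  0.13  ]
```

Emit:
apply_moves([
  [2.5,0.4,0,0,1],
  [5,0.8,0,0,1],
  [6.9,0.85,1,0,1],
  [6.9,0.85,3,0,1],
  [6.9,0.85,5,0,1],
])

```text
time_s: 6.3
tcp_pos: [0.4735, -0.0505, 0.202]
eef_rot: [180.0, -0.0, 12.1]
ft_force: [0.4, -0.6, -3.6]
gripper_width: 0.0494
```

Emit:
apply_moves([
  [0,0,2,0,1],
  [0,0,4,0,1],
  [0,0,6,0,1],
  [0,0,7.5,0,1],
  [0,0,7.5,0,1],
])

```text
time_s: 6.8
tcp_pos: [0.4709, -0.0502, 0.1246]
eef_rot: [-179.9, 0.3, 12.1]
ft_force: [0.2, 0.3, -3.9]
gripper_width: 0.0494
```

Emit:
apply_moves([
  [0,0,0,0,1],
  [0,0,0,0,1],
  [0,0,0,0,1],
  [0,0,0,0,1],
  [0,0,0,0,1],
])

```text
time_s: 7.3
tcp_pos: [0.473, -0.0508, 0.1279]
eef_rot: [180.0, -0.1, 12.1]
ft_force: [0.1, -0.5, -3.4]
gripper_width: 0.0488
```

```bash
python3 - <<'E'
from h import *
a=shot('wrist','w4');s=load('w4')['s'];print(s)
b=shot('side','s4')
cv2.imwrite('pics/v4.png',np.hstack([a['frame'][60:420,180:400],cv2.resize(b['frame'][140:250,240:370],None,fx=3.27,fy=3.27)])[...,::-1])
E
```

```text
[ 4.72967585e-01 -5.07679820e-02  1.27890564e-01  1.79977824e+02
 -5.14978561e-02  1.20757927e+01]
```

View pics/v4.png

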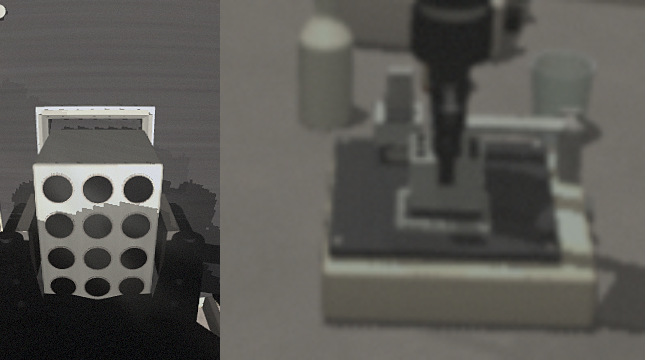

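The pocket's far rim runs from (38,106) to (155,106) in the crop, centred under the block to about 1 mm. The side view shows the block just above the pocket.

Emit:
apply_moves([
  [0,-0.08,0.3,0,1],
  [0,-0.08,0.6,0,1],
  [0,-0.08,0.9,0,1],
  [0,-0.08,1.2,0,1],
  [0,-0.08,1.5,0,1],
])

```text
time_s: 7.9
tcp_pos: [0.4724, -0.0499, 0.1119]
eef_rot: [-180.0, 0.0, 12.1]
ft_force: [-0.3, 0.3, -3.3]
gripper_width: 0.0493
```

Emit:
apply_moves([
  [0,0,0.2,0,1],
  [0,0,0.3,0,1],
  [0,0,0.4,0,1],
  [0,0,0.5,0,1],
  [0,0,0.5,0,1],
])

```text
time_s: 8.4
tcp_pos: [0.4726, -0.05, 0.1085]
eef_rot: [-180.0, 0.0, 12.1]
ft_force: [-5.2, 0.2, 4.9]
gripper_width: 0.0492
```

Emit:
apply_moves([
  [0,0,0.1,0,1],
  [0,0,0.2,0,1],
  [0,0,0.2,0,1],
  [0,0,0.2,0,1],
  [0,0,0.2,0,1],
])

```text
time_s: 8.9
tcp_pos: [0.4726, -0.05, 0.1084]
eef_rot: [-180.0, 0.1, 12.1]
ft_force: [-12.6, 1.2, 16.5]
gripper_width: 0.0489
```

```bash
python3 - <<'E'
from h import *
s=arm.state();print(s['tcp_pos'],s['ft_force'],s['torque'],s['eef_rot'])
E
```

```text
[ 0.47261151 -0.05000303  0.10842588] [-12.57514773   1.21424037  16.54116914] [0.41878536 1.83162288 0.0466549 ] [-1.79987480e+02  5.93566311e-02  1.20933676e+01]
```

Emit:
apply_moves([
  [0,0,-0.2,0,1],
  [0,0,-0.2,0,1],
  [0,0,-0.2,0,0.1],
  [0,0,-0.2,0,-0.2],
  [0,0,-0.2,0,-1],
])

```text
time_s: 9.4
tcp_pos: [0.4726, -0.0499, 0.107]
eef_rot: [180.0, -0.0, 12.1]
ft_force: [-0.3, 0.6, -0.2]
gripper_width: 0.0639
```

Emit:
apply_moves([
  [0,0,-0.2,0,-1],
  [0,0,-0.2,0,-1],
  [0,0,-0.2,0,-1],
  [0,0,-0.2,0,-1],
  [0,0,-0.2,0,-1],
])

```text
time_s: 9.9
tcp_pos: [0.4725, -0.0499, 0.1092]
eef_rot: [-180.0, 0.0, 12.1]
ft_force: [-0.2, 0.6, 0.1]
gripper_width: 0.0856
```

Emit:
apply_moves([
  [0,0,-3,0,-1],
  [0,0,-6,0,-1],
  [0,0,-9,0,-1],
  [-1,0,-12,0,-1],
  [-2,0,-14,0,-1],
])

```text
time_s: 10.4
tcp_pos: [0.4534, -0.0543, 0.2519]
eef_rot: [179.9, -0.2, 12.1]
ft_force: [0.1, -0.4, -0.2]
gripper_width: 0.0857
```

Emit:
apply_moves([
  [-2,1,0,0,-1],
  [-4,3,0,0,-1],
  [-5,5,0,0,-1],
  [-5,5,0,0,-1],
  [-5,5,0,0,-1],
])

```text
time_s: 10.9
tcp_pos: [0.4145, -0.1135, 0.2493]
eef_rot: [-180.0, -0.0, 12.0]
ft_force: [0.8, 0.8, 0.1]
gripper_width: 0.0852
```

```bash
python3 - <<'E'
from h import *
a=shot('wrist','w5');print(load('w5')['s'],arm.state()['time_s'])
E
```

```text
[ 4.14523006e-01 -1.13450849e-01  2.49322970e-01 -1.79975004e+02
 -1.93358013e-02  1.20099683e+01] 10.95
```

View pics/w5.png

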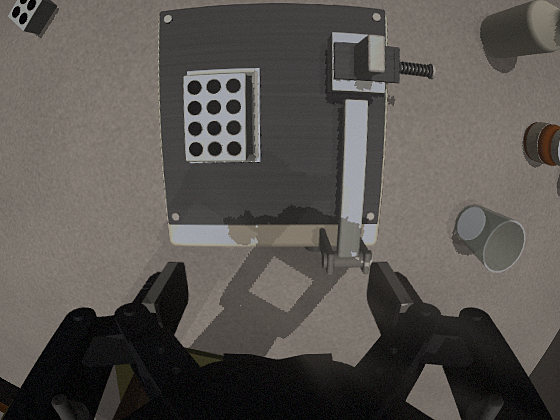

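The block sits in the pocket with its top from (184,73) to (246,162). The tab's top face is at about (376,53), with the coupler at (358,68).

```bash
python3 - <<'E'
from h import *
c=load('w5')
for t in(110,130): print(blockfit(c,(178,66,249,168),.138,t)[0])
g=cv2.cvtColor(c['frame'],cv2.COLOR_RGB2GRAY)
print([onz(c,u,v,.138)[:2].round(4).tolist() for u,v in((184,74),(243,73),(246,161),(186,162))])
# tab
print(g[55,350:410].tolist()); print(g[28:80:2,376].tolist())
for p in[(369,37),(382,36),(384,71),(370,71),(376.5,54)]: print('tab',onz(c,*p,.183).round(4))
print('bar',onz(c,356.5,100,.13).round(4),onz(c,348,230,.13).round(4))
print('coupler',onz(c,331,34,.144).round(4),onz(c,334,94,.144).round(4))
E
```

```text
((474.002685546875, -52.168785095214844), (74.3224868774414, 51.72618103027344), 11.49425983428955)
((474.3414611816406, -52.08306121826172), (73.45991516113281, 51.60332489013672), 11.396699905395508)
[[0.5026, -0.0209], [0.5108, -0.0671], [0.4432, -0.0832], [0.4329, -0.0351]]
[72, 69, 71, 68, 41, 43, 42, 51, 45, 52, 45, 43, 43, 46, 51, 45, 49, 43, 74, 129, 148, 161, 157, 157, 157, 154, 154, 153, 150, 154, 150, 151, 151, 148, 110, 66, 62, 64, 64, 68, 68, 67, 68, 61, 52, 63, 64, 67, 57, 87, 124, 119, 118, 116, 117, 114, 121, 116, 112, 116]
[62, 62, 61, 65, 156, 160, 154, 158, 158, 155, 156, 152, 155, 155, 158, 151, 157, 156, 151, 153, 156, 124, 48, 54, 71, 69]
tab [ 0.5498 -0.1462  0.183 ]
tab [ 0.5533 -0.1547  0.183 ]
tab [ 0.5302 -0.1609  0.183 ]
tab [ 0.5274 -0.1517  0.183 ]
tab [ 0.5399 -0.1535  0.183 ]
bar [ 0.5105 -0.1595  0.13  ] [ 0.4009 -0.1813  0.13  ]
coupler [ 0.5549 -0.126   0.144 ] [ 0.5094 -0.1382  0.144 ]
```

Emit:
apply_moves([
  [3,2,0,0,-0.3],
  [6,4,0,0,-0.3],
  [9,5.5,0,0,-0.3],
  [11.4,6.5,0,0,-0.3],
  [11.4,6.5,3.5,0,-0.3],
])

```text
time_s: 11.45
tcp_pos: [0.5455, -0.1537, 0.2192]
eef_rot: [179.7, -0.5, 12.2]
ft_force: [-0.1, 0.1, 0.6]
gripper_width: 0.0558
```

Emit:
apply_moves([
  [0,0,0,0,-0.3],
  [0,0,0,0,-0.3],
  [0,0,0,0,-0.3],
  [0,0,0,0,-0.3],
  [0,0,0,0,-0.3],
])

```text
time_s: 11.95
tcp_pos: [0.54, -0.1533, 0.2159]
eef_rot: [179.9, -0.1, 12.1]
ft_force: [-0.4, 0.5, -1.3]
gripper_width: 0.0553
```

```bash
python3 - <<'E'
from h import *
a=shot('wrist','w6');print(load('w6')['s'],arm.state()['time_s'],arm.state()['gripper_width'])
E
```

```text
[ 5.39963009e-01 -1.53299503e-01  2.15894700e-01  1.79922209e+02
 -1.17665442e-01  1.20747219e+01] 12.0 0.05559195904262239
```

View pics/w6.png

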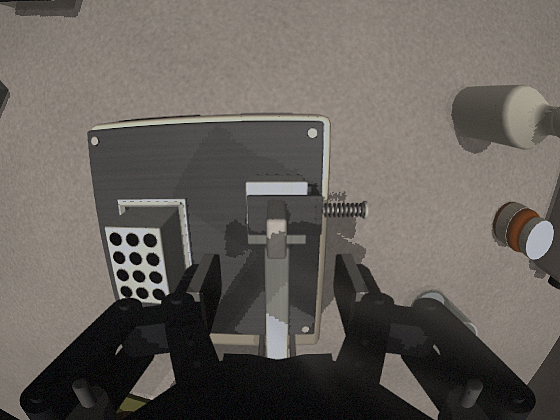

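The tab, centred on column 277, lies midway between the fingers at (219) and (338). The block is in the pocket to the left.

Emit:
apply_moves([
  [0,0,2,0,-0.3],
  [0,0,4,0,-0.3],
  [0,0,5.5,0,-0.3],
  [0,0,6.6,0,-0.3],
  [0,0,6.6,0,-0.3],
])

```text
time_s: 12.5
tcp_pos: [0.5385, -0.1528, 0.1465]
eef_rot: [-179.9, 0.2, 12.1]
ft_force: [0.6, 0.2, 0.3]
gripper_width: 0.0552
```

Emit:
apply_moves([
  [0,0,0,0,0.5],
  [0,0,0,0,1],
  [0,0,0,0,1],
  [0,0,0,0,1],
  [0,0,0,0,1],
], newtons=70)

```text
time_s: 13.0
tcp_pos: [0.5402, -0.1528, 0.1496]
eef_rot: [-180.0, -0.1, 12.1]
ft_force: [-1.3, 3.0, 5.9]
gripper_width: 0.011
```

Emit:
apply_moves([
  [0,0,0,0,1],
  [0,0,0,0,1],
  [0,0,0,0,1],
  [0,0,0,0,1],
  [0,0,0,0,1],
])

```text
time_s: 13.5
tcp_pos: [0.5401, -0.1528, 0.1496]
eef_rot: [-180.0, -0.1, 12.1]
ft_force: [-2.2, 3.1, 4.6]
gripper_width: 0.0108
```

Tab gripped. Next I pull it sideways.

Emit:
apply_moves([
  [0,0.3,0,0,1],
  [0,0.6,0,0,1],
  [0,0.9,0,0,1],
  [0,1.2,0,0,1],
  [0,1.4,0,0,1],
])

```text
time_s: 14.0
tcp_pos: [0.5428, -0.1652, 0.1496]
eef_rot: [-179.8, -0.1, 12.1]
ft_force: [-3.0, 9.1, 7.9]
gripper_width: 0.0111
```

Emit:
apply_moves([
  [0,0,0,0,1],
  [0,0,0,0,1],
  [0,0,0,0,1],
  [0,0,0,0,1],
  [0,0,0,0,1],
])

```text
time_s: 14.5
tcp_pos: [0.5428, -0.1649, 0.1496]
eef_rot: [-179.8, -0.1, 12.1]
ft_force: [-3.1, 9.5, 7.7]
gripper_width: 0.0112
```

Emit:
apply_moves([
  [0,0.2,0,0,1],
  [0,0.2,0,0,1],
  [-0.1,0.2,-0.4,0,1],
  [-0.25,0.2,-0.9,0,1],
  [-0.4,0.2,-1.3,0,1],
])

```text
time_s: 15.0
tcp_pos: [0.5399, -0.1663, 0.1599]
eef_rot: [-179.6, -0.2, 12.1]
ft_force: [4.7, 11.5, -4.5]
gripper_width: 0.0114
```

Emit:
apply_moves([
  [-0.15,0,-0.4,0,1],
  [-0.3,0,-0.85,0,1],
  [-0.5,0,-1.25,0,1],
  [-0.7,0,-1.7,0,1],
  [-0.85,0,-2.1,0,1],
])

```text
time_s: 15.5
tcp_pos: [0.5312, -0.1682, 0.1807]
eef_rot: [-179.6, -0.2, 12.1]
ft_force: [4.6, 10.6, -6.0]
gripper_width: 0.0109
```

Emit:
apply_moves([
  [-0.25,0,-0.5,0,1],
  [-0.5,0,-1,0,1],
  [-0.8,0,-1.5,0,1],
  [-1.1,0,-2.0,0,1],
  [-1.4,0,-2.5,0,1],
])

```text
time_s: 16.0
tcp_pos: [0.5169, -0.1711, 0.2052]
eef_rot: [-179.6, -0.1, 12.1]
ft_force: [2.0, 10.2, -5.3]
gripper_width: 0.0111
```

Emit:
apply_moves([
  [0,0,0,0,1],
  [0,0,0,0,1],
  [0,0,0,0,1],
  [0,0,0,0,1],
  [0,0,0,0,1],
])

```text
time_s: 16.5
tcp_pos: [0.517, -0.1711, 0.205]
eef_rot: [-179.6, -0.1, 12.1]
ft_force: [1.8, 11.3, -5.5]
gripper_width: 0.011
```

```bash
python3 - <<'E'
from h import *
s=arm.state();print(s['tcp_pos'],s['ft_force'])
a=shot('wrist','w7');b=shot('side','s7')
cv2.imwrite('pics/v7.png',np.hstack([a['frame'][:,80:380],cv2.resize(b['frame'][120:250,240:380],None,fx=3.2308,fy=3.2308)])[...,::-1])
E
```

```text
[ 0.51702788 -0.1711133   0.20502085] [ 1.84642122 11.34694715 -5.53060786]
```

View pics/v7.png

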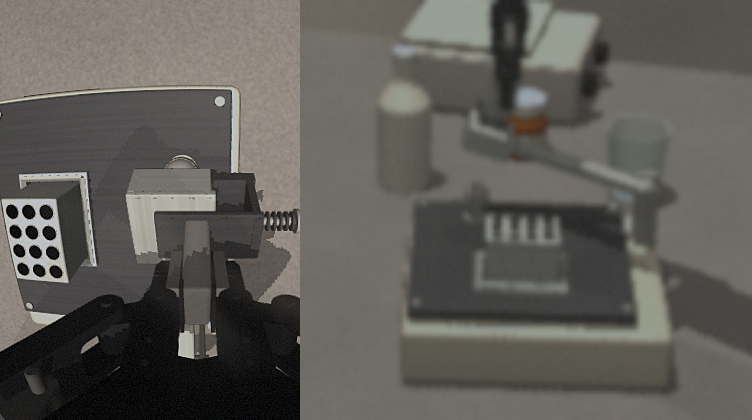

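The arm is raised: the coupler is off the ball stud, which shows at (182,162), and the tab is in the fingers. The block stands upright in the pocket in both views.

```bash
python3 - <<'E'
from h import *
print(arm.finish_job())
s=arm.state();print(s['tcp_pos'],s['ft_force'],s['time_s'],s['gripper_width'])
E
```

```text
the job is handed in; nothing more can be done
None
the job is handed in; nothing more can be done
```

The block is in the pocket and the locking arm is held up by its latch tab. I handed the job in at about 16.6 s on the robot's clock; the hand-in gives no verdict.

- **Tube block:** I gripped it across its 50 mm sides, lowered it until it touched the pocket floor, and let go. The tool height above the floor at contact was 24.4 mm, the same as when I gripped it on the bench. Pressing down 2 mm further did not lower it.
- **Check on the block:** A wrist picture afterwards put its centre about 1 mm from the measured pocket centre, from corners read by eye. An automatic outline fit gave about 2 mm and 0.8° off square, but its outline came out 2–4 mm too large, probably because it took in part of the pocket rim. While pressing down there was a sideways force of about 12 N; it was gone after I let go.
- **Locking arm:** I pulled the latch about 12 mm by its tab, measured before the arm moved, with the spring pulling back at about 10 N. I pulled about 2 mm more and lifted the tab along its arc. The tool rose 55 mm, which is about 0.34 rad. The last pictures show the coupler off the ball, the arm steady in the fingers and the block upright.

**Not confirmed:**
- The fingers hold the arm only by the latch tab. I assumed this counts as contact with the arm.
- I did not re-measure the bystanders' positions. The gripper kept clear of them, and those visible in the last pictures looked undisturbed.

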